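Put the bench away after a pipe job

TASK

Clear the bench: lay each spanner flat in the rack notch of its own colour, its handle down in that notch on both rails. Gather the loose couplings in the blue carrying tray where it stands on the bench; only then carry the tray level into the drawer with the couplings in it, stand it flat on the drawer floor and push the drawer fully shut. Leave the tape roll, screw jar and tape measure where they are.

Things in the scene. Friction and masses are not known exactly. Their poses are not given: they have to be found in the camera images.
- spanner_red: combination spanner, 154 mm long, with a red plastic-dipped handle 15 mm wide and 96 mm long; bare steel open-jaw head (32 mm long, 35 mm wide) at its +x end and ring head (27 mm across) at its -x end; all of it 10 mm thick. Origin: centre of the handle (5 mm above the surface it lies flat on); x along the spanner to the open jaw, z through the thickness. It may be absent. Mass about 0.2 kg.
- spanner_yellow: combination spanner, 162 mm long, with a yellow plastic-dipped handle 15 mm wide and 104 mm long; bare steel open-jaw head (32 mm long, 35 mm wide) at its +x end and ring head (27 mm across) at its -x end; all of it 10 mm thick. Origin: centre of the handle (5 mm above the surface it lies flat on); x along the spanner to the open jaw, z through the thickness. It may be absent. Mass about 0.2 kg.
- spanner_green: combination spanner, 170 mm long, with a green plastic-dipped handle 15 mm wide and 112 mm long; bare steel open-jaw head (32 mm long, 35 mm wide) at its +x end and ring head (27 mm across) at its -x end; all of it 10 mm thick. Origin: centre of the handle (5 mm above the surface it lies flat on); x along the spanner to the open jaw, z through the thickness. It may be absent. Mass about 0.2 kg.
- spanner_blue: combination spanner, 178 mm long, with a blue plastic-dipped handle 15 mm wide and 120 mm long; bare steel open-jaw head (32 mm long, 35 mm wide) at its +x end and ring head (27 mm across) at its -x end; all of it 10 mm thick. Origin: centre of the handle (5 mm above the surface it lies flat on); x along the spanner to the open jaw, z through the thickness. It may be absent. Mass about 0.2 kg.
- rack: fixed grey spanner rack on the right, 215 (x) by 82 mm (y): 5 mm base plate and two parallel upright rails along x, each 10 mm thick, centred at y = -30 and +30 mm (50 mm clear between). A spanner lies across both, along rack y. Four notches 45 mm apart, rising in steps towards +x. Origin: centre of the underside; x uphill (roughly away from the robot), z up.
- notch_red (a point): the rack's red notch (coloured red on both rails), number 1 from the low end: point midway between the two rails on the level of the notch floor, 50 mm above the bench; axes as the rack's. The notch is 24 mm wide along rack x; the tooth on its low side stands 10 mm above the floor and the one on its high side 26 mm.
- notch_yellow (a point): the rack's yellow notch (coloured yellow on both rails), number 2 from the low end: point midway between the two rails on the level of the notch floor, 66 mm above the bench; axes as the rack's. The notch is 24 mm wide along rack x; the tooth on its low side stands 10 mm above the floor and the one on its high side 26 mm.
- notch_green (a point): the rack's green notch (coloured green on both rails), number 3 from the low end: point midway between the two rails on the level of the notch floor, 82 mm above the bench; axes as the rack's. The notch is 24 mm wide along rack x; the tooth on its low side stands 10 mm above the floor and the one on its high side 26 mm.
- notch_blue (a point): the rack's blue notch (coloured blue on both rails), number 4 from the low end: point midway between the two rails on the level of the notch floor, 98 mm above the bench; axes as the rack's. The notch is 24 mm wide along rack x; the tooth on its low side stands 10 mm above the floor and the one on its high side 26 mm.
- tray: blue steel carrying tray, 105 mm (x) by 190 mm (y), walls 32 mm high and 4 mm thick, floor 4 mm thick, with a fixed arched handle across its middle along x, 86 mm high overall. Origin: centre of the underside, z up. 0.33 to 0.55 kg empty.
- tray_handle (a point): middle of the tray's straight black handle bar (square, 12 mm by 12 mm, along tray x, about 95 mm clear between its two uprights), 80 mm above the tray's underside; axes as the tray's
- tray_floor (a point): centre of the tray's inner floor, 4 mm above its underside; axes as the tray's. The handle bar splits the tray into two open halves, on +y and -y, each about 85 mm (y) by 97 mm (x).
- coupling_steel: loose long hex coupling nut, grey steel, hexagonal bar 32 mm across flats (37 mm across corners), 60 mm long, lying on a flat. Origin: its centre (16 mm above the surface it lies on); x along its length. It may be absent. 0.15 kg.
- coupling_brass: loose long hex coupling nut, yellow brass, hexagonal bar 32 mm across flats (37 mm across corners), 60 mm long, lying on a flat. Origin: its centre (16 mm above the surface it lies on); x along its length. It may be absent. 0.15 kg.
- drawer_unit: fixed green steel bench drawer unit on the left of the bench, 220 mm deep (x) by 250 mm wide (y) by 125 mm high, one drawer in its front. Origin: centre of the underside; its front faces its own -x, towards the robot.
- drawer (a joint): how far the drawer is pulled out, m: 0 fully shut, 0.17 fully open; it slides along the unit's -x, takes about 2 N and stays where it is left
- drawer_handle (a point): middle of the drawer's steel bar handle: round bar 12 mm thick, 100 mm long along the unit's y, standing 50 mm (bar centre) in front of the drawer front, 95 mm above the bench (30 mm below the unit's top); moves with the drawer
- drawer_floor (a point): centre of the drawer's inner floor (195 mm in x by 220 mm in y), 18 mm above the bench, axes as the unit's; moves with the drawer. Side walls reach 75 mm and the front panel 121 mm above the bench; 99 mm of height inside when shut. Fully open, the unit's front edge is at +72 mm x from this point: the floor in front of it is open from above.
- tape_roll: bystander: yellow roll of adhesive tape lying flat, 96 mm across, 40 mm high, loose; origin centre of underside
- screw_jar: bystander: jar, 66 mm across, 85 mm high, loose; origin centre of underside
- tape_measure: bystander: orange and black pocket tape measure lying on its side, 70 by 64 mm and 36 mm high, loose; origin centre of underside

How it is judged:
By the outcome, as a careful person would: the job done as asked, in the order asked, and still so for the second after the job is handed in, with the robot touching nothing.
Of spanner_red, spanner_yellow, spanner_green, spanner_blue only 2 to 4 are there at a start; the rules pass over those that are not, and their reading is None.
Of coupling_steel, coupling_brass only 1 to 2 are there at a start; the rules pass over those that are not, and their reading is None.
At some moment in a run one of spanner_red, spanner_yellow, spanner_green, spanner_blue, coupling_steel, coupling_brass may be knocked a few centimetres aside while the robot is not near it.
It also fails if it takes over 210 s, if anything falls off the work surface, if the arm or the gripper's body presses on something with over 40 N, if the wrist force passes 120 N, or if a joint passes its speed limit or range.

ROBOT

A 7-joint arm with a two-finger parallel gripper is mounted at the origin on the work surface. World frame = base frame: x ahead of the robot, y to its left, z up, the work surface at z = 0. Lengths are in m, angles in rad, forces in N, time in s.
With the tool pointing down it reaches from about 0.4 to 0.875 m from the base axis. Payload 6.5 kg.
Tool frame: the origin (TCP) lies on the centre line of the jaws, within the pads' length; the fingertips stand 14 mm ahead of it and the grasp point (between the pads) lies 5 mm behind it; z points along the fingers, y is the line along which they close (so a half turn about z gives the same grasp; the last joint's range is limited). The gripper opens to 85 mm and grips with 20 to 120 N. Pads are 22 mm wide; open, the fingers measure 114 mm over their backs; the gripper's body (76 mm by 85 mm) begins 54 mm behind the grasp point. The pads swing forward as they close: fully open they stand 13 mm farther back than shut.
Start: joints at [-1.271, 0.536, -0.004, 1.538, 0.003, 1.067, -0.071], TCP at [0.232, 0.607, 0.245] pointing down, gripper open.
Joint ranges: [-2.7, 2.7], [-0.37, 2.16], [-1.27, 1.26], [0.24, 2.4], [-1.31, 4.45], [0.19, 1.91], [-2.76, 2.76]. Speed limits (rad/s): [2.39, 2.39, 3.14, 3.14, 3.14, 3.14, 3.14].

INTERFACE

Orientations are given as a unit quaternion [x, y, z, w].
In Python, from workcell import * gives the robot as it stands. The module is installed in compiled form; this text tells all that it offers.
- The arm moves only by the shell command python3 -m crank 'ROWS' [FORCE]. ROWS is a JSON object of lists of equal length, an entry for each row: "delta_rot": the turn, a rotation vector about the tool's x, y, z each as a share of 6 degrees, from -1 to 1, a list of three; "translation": the shift along the tool's x, y, z each as a share of 20 mm, from -1 to 1, a list of three; "gripper": the opening, from 0 (shut) to 1 (fully open). In form: {"delta_rot": [[wx, wy, wz], ...], "translation": [[dx, dy, dz], ...], "gripper": [gripper, ...]}. A call has 1 to 20 rows; each row shifts and turns the commanded pose from where the row before left it, along the tool's axes as they then stand; what a row does not reach is not made up. A row lasts 1/8 s, in which the tool goes at most 62.5 mm and 10.7 degrees, less where a joint would pass 70% of its speed; a pose out of reach is approached as far as the arm can. A call with a number of a shift or a turn outside -1 to 1 is refused whole. A call with a gripper value outside its range is refused whole. The fingers move at their own pace and stop on an object; FORCE is the grip in N (left out, the last holds). Time passes only in rows, so rows that do not move let the fingers close. It gives the time, the measured TCP pose, the force, the opening and the grip force at its end, in the units of the state.
- sense(): the state, without advancing time (a new reading comes with each control period).
- grab_frame(name): name is "scene" or "top"; returns a dict with "image" (480x640x3 uint8, red, green, blue), "camera_matrix" (3x3 intrinsics, pixels), "dist" ([k1, k2, p1, p2, k3] as OpenCV has them; the pictures are not rectified), "world_from_camera" (4x4, takes a point from camera to world coordinates). Camera axes: x right, y down, z forward; pixel columns grow to the right and rows downward; lengths in m; the calibration is good to about 2 mm. A picture is of the moment at which its call begins. There is no depth.
- hand_in(): hands the job in; it is judged then, once.
Trained networks look in a picture, given as the dict that the camera call returned (one of the last four; its "shot" number tells which), for a name from the list of things; names that differ only in an ending like _2 or _b are one class to them, and where a whole thing is asked for, a point or a joint stands for the part that bears it (a point fixed in the world has none). Each returns a list of dicts, best first, with "p" (0 to 1); they miss things now and then, are a little off and sometimes report something else, mostly with a low value. They report only what shows in the picture. A call takes as long as a camera call.
- spot_in(name, picture): "bbox" ([centre column, centre row, width, height] in pixels, round what is visible of it).
- spot_point(name, picture): "at" ([column, row] in pixels: a listed point, or the origin of a listed thing).
The state is a dict: "clock": time; "joint_positions": joint angles; "dq": joint speeds; "joint_efforts": joint torques, N m; "tcp_pos": TCP position; "ee_rot": TCP orientation; "wrist_force": force on the tool from outside, world axes, zero at the start; "moment": the same for the moment, N m; "opening": opening from 0.0 (shut) to 1.0 (fully open); "finger_force": force on a finger pad.
Only numpy, scipy, OpenCV 4.12 (cv2) and the standard library are available. Lean on these libraries where they do the work, as an engineer would, in place of code of your own. Each camera call takes 0.05 s, during which the arm holds its last target. There are 200 camera calls.

## Working session

There is one attempt and no reset: what is moved stays moved. The work goes in short steps, Python scripts to look and compute and a shell command to move; the robot and the scene stay as the last step left them, time stands still between calls to the robot, and variables do not carry over. Pictures are saved under pics/ and viewed, at most 14 in all, crops included, and the job is handed in when it is done.

```bash
mkdir -p pics; cat > h.py <<'E'
from workcell import *
import numpy as np, cv2
from scipy.spatial.transform import Rotation as R
def ray(f,px,z):
    K=np.array(f["camera_matrix"],float);d=np.array(f["dist"],float);T=np.array(f["world_from_camera"])
    u=cv2.undistortPoints(np.array([[px]],float),K,d)[0,0]
    v=T[:3,:3]@np.array([u[0],u[1],1]);o=T[:3,3]
    return (o+v*(z-o[2])/v[2])
def proj(f,P):
    K=np.array(f["camera_matrix"],float);d=np.array(f["dist"],float);T=np.linalg.inv(np.array(f["world_from_camera"]))
    return cv2.projectPoints(np.array([P],float),cv2.Rodrigues(T[:3,:3])[0],T[:3,3],K,d)[0][0,0]
def save(f,n,box=None,s=1):
    im=f["image"][:,:,::-1]
    if box: im=im[box[1]:box[3],box[0]:box[2]]
    cv2.imwrite("pics/"+n,cv2.resize(im,None,fx=s,fy=s,interpolation=cv2.INTER_CUBIC) if s!=1 else im)
E
cat > a.py <<'E'
from h import *
s=sense();print(s["clock"],s["tcp_pos"],s["ee_rot"],s["wrist_force"])
t=grab_frame("top");c=grab_frame("scene");save(t,"t0.png");save(c,"s0.png")
for f in(t,c):print(np.round(f["world_from_camera"],3).tolist())
Z=dict(spanner_red=.005,spanner_yellow=.005,spanner_green=.005,spanner_blue=.005,notch_red=.05,notch_yellow=.066,notch_green=.082,notch_blue=.098,rack=0,tray=0,tray_handle=.08,tray_floor=.004,coupling_steel=.016,coupling_brass=.016,drawer_unit=0,drawer_handle=.095,drawer_floor=.018,tape_roll=0,screw_jar=0,tape_measure=0)
for n,z in Z.items():
    for nm,f in(("T",t),("S",c)):
        for r in spot_point(n,f)[:2]: print(n,nm,round(r["p"],2),np.round(r["at"]),np.round(ray(f,r["at"],z)[:2],3))
E
python3 a.py
```

```text
0.0 [0.23232513 0.60643533 0.24443512] [ 1.81878550e-01  9.83320649e-01 -8.29184066e-04 -8.53187416e-05] [0.13243052 0.44443956 1.33373456]
[[-0.025, -0.976, 0.216, 0.363], [-1.0, 0.026, -0.0, 0.009], [-0.005, -0.215, -0.976, 1.228], [0.0, 0.0, 0.0, 1.0]]
[[-0.515, 0.657, -0.551, 1.311], [0.857, 0.382, -0.346, 0.453], [-0.017, -0.65, -0.76, 1.072], [0.0, 0.0, 0.0, 1.0]]
spanner_red T 0.52 [494. 280.] [ 0.514 -0.371]
spanner_red T 0.5 [483. 323.] [ 0.422 -0.338]
spanner_yellow T 0.63 [388. 277.] [ 0.528 -0.137]
spanner_yellow S 0.67 [282. 217.] [ 0.525 -0.142]
spanner_blue T 0.89 [383. 324.] [ 0.426 -0.121]
spanner_blue S 0.85 [306. 199.] [ 0.433 -0.121]
spanner_blue S 0.7 [264. 308.] [ 0.797 -0.015]
notch_red T 0.76 [483. 327.] [ 0.411 -0.325]
notch_red S 0.89 [249. 160.] [ 0.416 -0.328]
notch_yellow T 0.77 [489. 302.] [ 0.462 -0.337]
notch_yellow S 0.64 [237. 165.] [ 0.465 -0.331]
notch_yellow S 0.16 [210. 174.] [ 0.535 -0.375]
notch_green T 0.83 [495. 279.] [ 0.507 -0.35 ]
notch_green S 0.65 [223. 167.] [ 0.505 -0.349]
notch_green S 0.59 [235. 181.] [ 0.533 -0.285]
notch_blue T 0.9
[... 501 characters left out ...]
4]
tray_floor S 0.87 [299. 281.] [0.685 0.014]
coupling_steel T 0.79 [422. 207.] [ 0.683 -0.219]
coupling_steel S 0.87 [226. 241.] [ 0.682 -0.216]
coupling_steel S 0.72 [419. 348.] [0.715 0.355]
drawer_unit T 0.94 [169. 209.] [0.697 0.352]
drawer_unit S 0.63 [421. 347.] [0.702 0.355]
drawer_handle T 0.74 [155. 287.] [0.507 0.35 ]
drawer_handle S 0.84 [456. 267.] [0.519 0.352]
drawer_floor S 0.59 [455. 267.] [0.457 0.341]
tape_roll T 0.63 [474. 193.] [ 0.716 -0.346]
tape_roll S 0.57 [183. 229.] [ 0.699 -0.357]
screw_jar T 0.76 [326. 164.] [ 0.793 -0.009]
screw_jar S 0.74 [268. 310.] [ 0.794 -0.006]
tape_measure T 0.63 [416. 170.] [ 0.773 -0.214]
tape_measure S 0.93 [207. 270.] [ 0.775 -0.211]
```

View pics/t0.png

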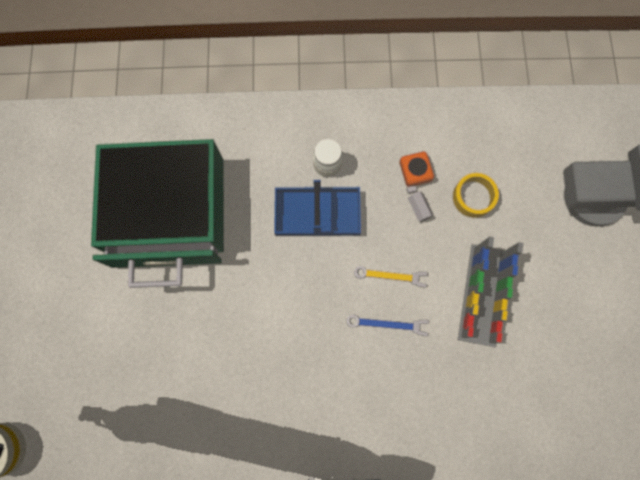

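View pics/s0.png

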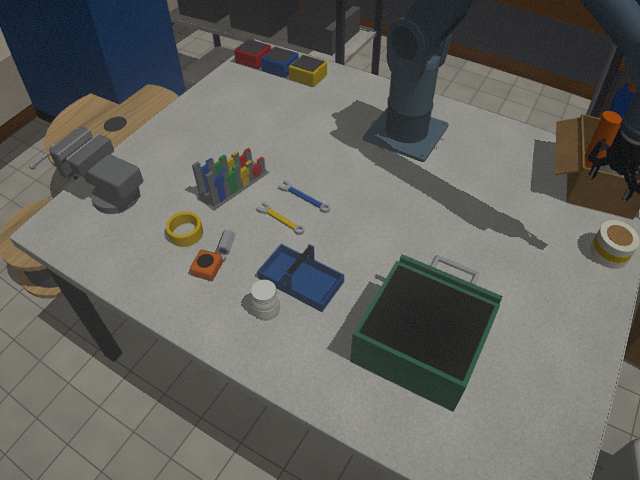

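The top picture shows yellow (390,276) and blue (390,324) spanners, one steel coupling (420,206), the tray (318,211), the rack (490,290) and the drawer slightly open on the left. No red or green spanner and no brass coupling.

```bash
cat > b.py <<'E'
from h import *
t=grab_frame("top");c=grab_frame("scene")
a=cv2.resize(t["image"][225:355,340:540,::-1],None,fx=4,fy=4,interpolation=cv2.INTER_CUBIC);cv2.imwrite("pics/c1.png",a)
b=cv2.resize(c["image"][140:220,180:340,::-1],None,fx=5,fy=5,interpolation=cv2.INTER_CUBIC);cv2.imwrite("pics/c2.png",b)
# segment spanner handles
for nm,f,roi in(("T",t,(340,180,450,345)),("S",c,(250,170,345,240))):
    x0,y0,x1,y1=roi;h=cv2.cvtColor(f["image"],cv2.COLOR_RGB2HSV)
    for col,lo,hi,box in(("y",(18,120,90),(35,255,255),None),("b",(100,110,50),(125,255,255),None)):
        m=np.zeros(h.shape[:2],np.uint8);m[y0:y1,x0:x1]=cv2.inRange(h,lo,hi)[y0:y1,x0:x1]
        n,l,st,_=cv2.connectedComponentsWithStats(m)
        for i in range(1,n):
            if st[i,4]<40: continue
            ys,xs=np.where(l==i);W=np.array([ray(f,(u,v),.008)[:2] for u,v in zip(xs,ys)])
            ctr=W.mean(0);w,V=np.linalg.eigh(np.cov((W-ctr).T));d=V[:,1];q=(W-ctr)@d
            print(nm,col,st[i],np.round(ctr,4),"ax",np.round(d,3),"len",round(np.ptp(q),3),"mid",np.round(ctr+d*(q.max()+q.min())/2,4))
E
python3 b.py
```

```text
T y [366 270  46  11 288] [ 0.5312 -0.1389] ax [0.141 0.99 ] len 0.099 mid [ 0.5313 -0.1386]
T b [340 192  20  41 784] [ 0.6761 -0.0571] ax [-1.     0.018] len 0.093 mid [ 0.6771 -0.0571]
T b [360 320  52   9 246] [ 0.4258 -0.1273] ax [0.121 0.993] len 0.111 mid [ 0.4259 -0.1265]
S y [267 209  30  20 159] [ 0.5332 -0.1384] ax [0.142 0.99 ] len 0.099 mid [ 0.533  -0.1394]
S b [289 187  33  21 152] [ 0.4282 -0.1257] ax [0.126 0.992] len 0.117 mid [ 0.428  -0.1268]
```

View pics/c1.png

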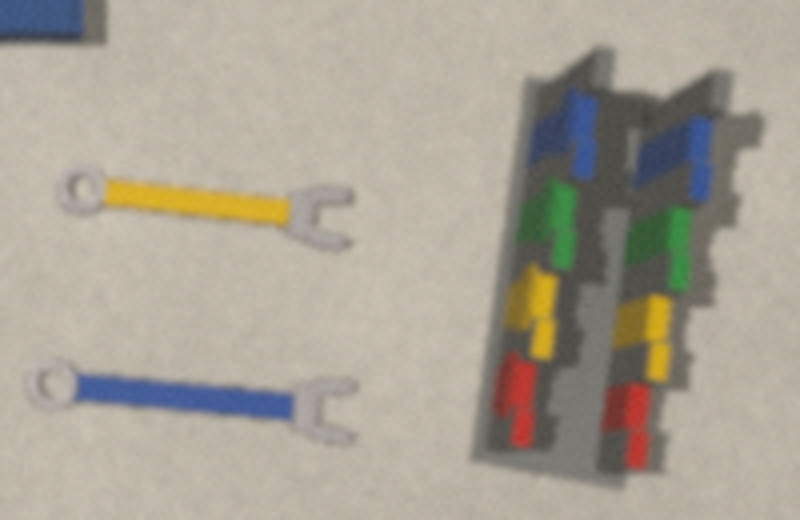

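View pics/c2.png

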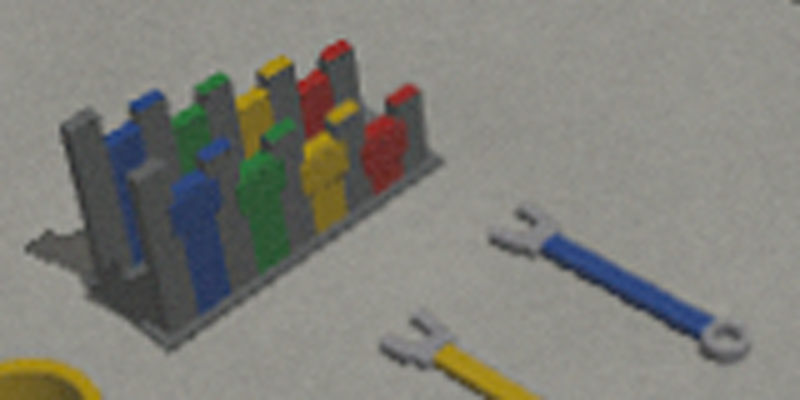

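Crops show clear colour notches (yellow at c1 (530,300)/(645,320), blue at (565,135)/(680,150)) and rack base corners; next I fit rack, tray, coupling and drawer.

```bash
cat > c.py <<'E'
from h import *
from scipy.optimize import least_squares
t=grab_frame("top");c=grab_frame("scene")
T1=lambda u,v:((u+.5)/4-.5+340,(v+.5)/4-.5+225)
S1=lambda u,v:((u+.5)/5-.5+180,(v+.5)/5-.5+140)
a,b=.1075,.041
obs=[(t,T1(472,460),(-a,b,.004)),(t,T1(622,488),(-a,-b,.004)),(t,T1(527,78),(a,b,.004)),(c,S1(170,350),(a,b,.002)),(c,S1(444,160),(-a,b,.003))]
def P(p,l):
    C,S=np.cos(p[2]),np.sin(p[2]);return (p[0]+C*l[0]-S*l[1],p[1]+S*l[0]+C*l[1],l[2])
r=least_squares(lambda p:np.concatenate([proj(f,P(p,l))-q for f,q,l in obs]),[.49,-.345,-.2])
print("rack",np.round(r.x,4),np.round(r.fun,1))
for i,n in enumerate("red yellow green blue".split()):print(n,np.round(P(r.x,(-.0675+.045*i,0,0)),4))
for s in (-1,1):
  for i in range(4):
    print(s,i,np.round((np.array(proj(t,P(r.x,(-.0675+.045*i,.03*s,.05+.016*i))))-[340,225])*4))
for x0,y0,x1,y1,n in((385,140,505,230,"k1"),(80,130,230,300,"k2")):
    k=cv2.resize(t["image"][y0:y1,x0:x1,::-1],None,fx=4 if n=="k1" else 2.5,fy=4 if n=="k1" else 2.5,interpolation=cv2.INTER_CUBIC)
    if n=="k1":A=k
    else:B=k
h=max(A.shape[0],B.shape[0]);o=np.zeros((h,A.shape[1]+B.shape[1],3),np.uint8);o[:A.shape[0],:A.shape[1]]=A;o[:B.shape[0],A.shape[1]:]=B
print(o.shape,A.shape);o=o[:600];cv2.imwrite("pics/k.png",o[:,:])
hs=cv2.cvtColor(t["image"],cv2.COLOR_RGB2HSV);m=cv2.inRange(hs,(100,90,30),(125,255,255));m[:180]=0;m[245:]=0;m[:,:268]=0;m[:,368:]=0
ys,xs=np.where(m);rr=cv2.minAreaRect(np.stack([xs,ys],1).astype(np.float32));print("tray",rr,[np.round(ray(t,q,.03)[:2],3) for q in cv2.boxPoints(rr)])
E
python3 c.py
```

```text
rack [ 0.4838 -0.3442 -0.2191] [-0.   0.1 -0.   0.3 -0.  -0.5 -0.1  0.1  0.  -0.2]
red [ 0.4179 -0.3296  0.    ]
yellow [ 0.4618 -0.3393  0.    ]
green [ 0.5058 -0.3491  0.    ]
blue [ 0.5497 -0.3589  0.    ]
-1 0 [636. 406.]
-1 1 [657. 318.]
-1 2 [677. 230.]
-1 3 [698. 140.]
1 0 [523. 384.]
1 1 [543. 296.]
1 2 [563. 208.]
1 3 [583. 118.]
(425, 855, 3) (360, 480, 3)
tray ((316.9999694824219, 206.99998474121094), (83.99998474121094, 51.99999237060547), -0.0) [array([0.628, 0.108]), array([0.747, 0.107]), array([ 0.742, -0.081]), array([ 0.623, -0.076])]
```

View pics/k.png

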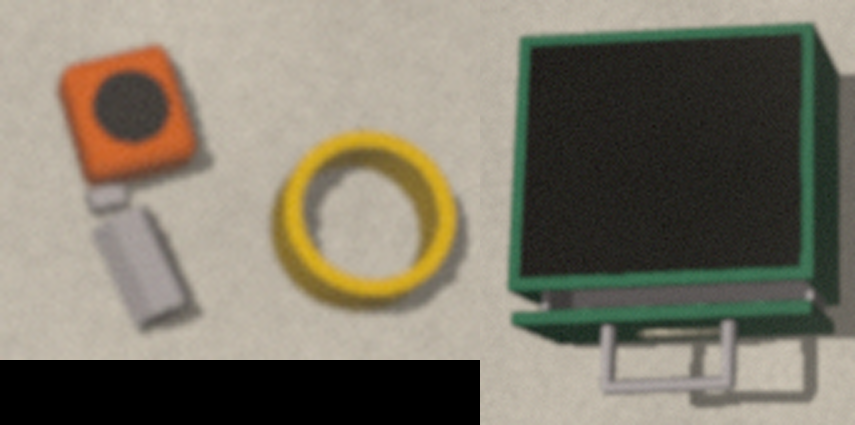

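Coupling centre at about (421,207) full-frame, axis ~21° from x, its far end close to the tape measure's tab; the drawer is open by ~25 mm with the bar at (155,284).

```bash
cat >> h.py <<'E'
def mv(x,y,z,ang=None):
    "ang: world angle (deg) of closing line (tool y), mod 180"
    s=sense();Q=R.from_quat(s["ee_rot"]);M=Q.as_matrix();p=np.array(s["tcp_pos"])
    cur=np.degrees(np.arctan2(M[1,1],M[0,1]));d=0 if ang is None else (ang-cur+90)%180-90
    # target rotation: pointing straight down with that closing direction
    a=np.radians(cur+d);ty=np.array([np.cos(a),np.sin(a),0]);tz=np.array([0,0,-1.]);G=np.stack([np.cross(ty,tz),ty,tz],1)
    rv=R.from_matrix(M.T@G).as_rotvec(degrees=True)/6
    tr=G.T@(np.array([x,y,z])-p)/.02
    print("t",round(s["clock"],2),"pos",np.round(p,4),"closing",round(cur,1),"q7",round(s["joint_positions"][6],2),"open",round(s["opening"],2),"F",np.round(s["wrist_force"],1),"\n turn",np.round(rv,2),"then shift",np.round(tr,2))
E
cat > d.py <<'E'
from h import *
t=grab_frame("top")
for n,q,z in(("fl",(92,246),.125),("fr",(214,241.2),.125),("bl",(96.8,145.2),.125),("br",(212.8,140),.125),("hl",(130,284.8),.095),("hr",(180,283.6),.095),("dl",(92.8,258.8),.121),("dr",(212,254),.121),("coup",(420.7,206.7),.026),("cpa",(385+120/4,140+212/4),.026),("cpb",(385+165/4,140+308/4),.026)):print(n,np.round(ray(t,q,z)[:2],4))
mv(.532,-.139,.12,np.degrees(np.arctan2(.141,.99))*-1)
mv(.532,-.139,.12,82)
E
python3 d.py
```

```text
fl [0.5898 0.4723]
fr [0.5933 0.2234]
bl [0.8069 0.4763]
br [0.8105 0.2297]
hl [0.5129 0.4008]
hr [0.513  0.2977]
dl [0.5641 0.4707]
dr [0.5679 0.2278]
coup [ 0.68   -0.2156]
cpa [ 0.7119 -0.2049]
cpb [ 0.6561 -0.2264]
t 2.35 pos [0.2325 0.607  0.2453] closing 69.0 q7 -0.07 open 1.0 F [1.  0.2 0.4] 
 turn [-0.    0.   12.86] then shift [-34.81  20.09   6.26]
t 2.35 pos [0.2325 0.607  0.2453] closing 69.0 q7 -0.07 open 1.0 F [1.  0.2 0.4] 
 turn [-0.    0.   -2.16] then shift [-20.02 -34.85   6.26]
```

```bash
python3 -c "
from h import *
mv(.513,.349,.17,1)"
```

```text
t 2.35 pos [0.2325 0.607  0.2453] closing 69.0 q7 -0.07 open 1.0 F [1.  0.2 0.4] 
 turn [-0.    0.   11.34] then shift [-13.14  13.8    3.76]
```

```bash
python3 -m crank '{"delta_rot":[[0,0,0.945],[0,0,0.945],[0,0,0.945],[0,0,0.945],[0,0,0.945],[0,0,0.945],[0,0,0.945],[0,0,0.945],[0,0,0.945],[0,0,0.945],[0,0,0.945],[0,0,0.945],[0,0,0]],"translation":[[0,0,0],[0,0,0],[0,0,0],[0,0,0],[0,0,0],[0,0,0],[0,0,0],[0,0,0],[0,0,0],[0,0,0],[0,0,0],[0,0,0],[0,0,0]],"gripper":[0.5,0.5,0.5,0.5,0.5,0.5,0.5,0.5,0.5,0.5,0.5,0.5,0.5]}' 40
python3 -m crank '{"delta_rot":[[0,0,0],[0,0,0],[0,0,0],[0,0,0],[0,0,0],[0,0,0],[0,0,0],[0,0,0],[0,0,0],[0,0,0],[0,0,0],[0,0,0],[0,0,0],[0,0,0],[0,0,0],[0,0,0]],"translation":[[-0.876,0.92,0],[-0.876,0.92,0],[-0.876,0.92,0],[-0.876,0.92,0],[-0.876,0.92,0.3],[-0.876,0.92,0.3],[-0.876,0.92,0.3],[-0.876,0.92,0.3],[-0.876,0.92,0.4],[-0.876,0.92,0.4],[-0.876,0.92,0.4],[-0.876,0.92,0.4],[-0.876,0.92,0.4],[-0.876,0.92,0.4],[-0.876,0.92,0.16],[0,0,0]],"gripper":[0.5,0.5,0.5,0.5,0.5,0.5,0.5,0.5,0.5,0.5,0.5,0.5,0.5,0.5,0.5,0.5]}'
python3 -c "
from h import *
mv(.513,.349,.09,1)"
```

```text
clock: 3.98
tcp_pos: [0.2323, 0.6071, 0.2453]
ee_rot: [0.7, 0.714, 0.0, 0.0]
wrist_force: [0.2, 0.4, 0.8]
opening: 0.501
finger_force: 0.0
clock: 5.98
tcp_pos: [0.5153, 0.345, 0.1701]
ee_rot: [0.702, 0.712, -0.0, 0.001]
wrist_force: [0.0, -0.2, -0.6]
opening: 0.501
finger_force: 0.0
t 5.97 pos [0.5153 0.345  0.1701] closing 0.8 q7 -0.48 open 0.5 F [ 0.  -0.2 -0.6] 
 turn [ 0.01  0.02 -0.04] then shift [ 0.2  -0.11  4.01]
```

```bash
python3 -m crank '{"delta_rot":[[0,0,0],[0,0,0],[0,0,0],[0,0,0],[0,0,0],[0,0,0],[0,0,0],[0,0,0],[0,0,0]],"translation":[[0.2,-0.1,1],[0,0,1],[0,0,1],[0,0,1],[0,0,0],[0,0,0],[0,0,0],[0,0,0],[0,0,0]],"gripper":[0.5,0.5,0.5,0.5,0.5,0,0,0,0]}' 40
```

```text
clock: 7.1
tcp_pos: [0.512, 0.3533, 0.0911]
ee_rot: [0.701, 0.713, 0.001, 0.0]
wrist_force: [1.4, -0.1, 5.5]
opening: 0.122
finger_force: 39.3
```

```bash
python3 -m crank '{"delta_rot":[[0,0,0],[0,0,0],[0,0,0],[0,0,0],[0,0,0],[0,0,0],[0,0,0],[0,0,0],[0,0,0],[0,0,0]],"translation":[[0.01,-0.5,0],[0.01,-0.8,0],[0.01,-0.8,0],[0.01,-0.8,0],[0.01,-0.8,0],[0.01,-0.8,0],[0.01,-0.8,0],[0.01,-0.8,0],[0.01,-0.8,0],[0,0,0]],"gripper":[0,0,0,0,0,0,0,0,0,0]}'
python3 -m crank '{"delta_rot":[[0,0,0],[0,0,0],[0,0,0],[0,0,0]],"translation":[[0,-0.4,0],[0,-0.3,0],[0,-0.3,0],[0,0,0]],"gripper":[0,0,0,0]}'
```

```text
clock: 8.35
tcp_pos: [0.3711, 0.351, 0.091]
ee_rot: [0.701, 0.713, -0.001, -0.0]
wrist_force: [-1.5, -5.4, 15.9]
opening: 0.121
finger_force: 41.2
clock: 8.85
tcp_pos: [0.3596, 0.3509, 0.0911]
ee_rot: [0.702, 0.712, 0.005, 0.003]
wrist_force: [20.4, -4.2, -6.5]
opening: 0.129
finger_force: 39.8
```

```bash
python3 -m crank '{"delta_rot":[[0,0,0],[0,0,0],[0,0,0],[0,0,0],[0,0,0],[0,0,0],[0,0,0],[0,0,0],[0,0,0],[0,0,0]],"translation":[[0,0.4,0],[0,0,0],[0,0,0],[0,0,-1],[0,0,-1],[0,0,-1],[0,0,-1],[0,0,-1],[0,0,-1],[0,0,0]],"gripper":[0.5,0.5,0.5,0.5,0.5,0.5,0.5,0.5,0.5,0.5]}'
cat > e.py <<'E'
from h import *
t=grab_frame("top");c=grab_frame("scene")
for nm,f,roi in(("T",t,(340,240,450,350)),("S",c,(250,170,345,240))):
    x0,y0,x1,y1=roi;h=cv2.cvtColor(f["image"],cv2.COLOR_RGB2HSV)
    for col,lo,hi in(("y",(18,120,90),(35,255,255)),("b",(100,110,50),(125,255,255))):
        m=np.zeros(h.shape[:2],np.uint8);m[y0:y1,x0:x1]=cv2.inRange(h,lo,hi)[y0:y1,x0:x1]
        n,l,st,_=cv2.connectedComponentsWithStats(m)
        for i in range(1,n):
            if st[i,4]<60: continue
            ys,xs=np.where(l==i);W=np.array([ray(f,(u,v),.008)[:2] for u,v in zip(xs,ys)])
            ctr=W.mean(0);w,V=np.linalg.eigh(np.cov((W-ctr).T));d=V[:,1];print(nm,col,np.round(ctr,4),"ax",np.round(d,3))
mv(.427,-.1265,.10,-7)
E
python3 e.py
```

```text
clock: 10.1
tcp_pos: [0.3608, 0.353, 0.211]
ee_rot: [0.701, 0.714, 0.001, -0.0]
wrist_force: [0.7, 0.7, -0.9]
opening: 0.5
finger_force: 0.0
T y [ 0.5312 -0.139 ] ax [0.143 0.99 ]
T b [ 0.4258 -0.1274] ax [0.12  0.993]
S y [ 0.5334 -0.1379] ax [0.147 0.989]
S b [ 0.4282 -0.1259] ax [0.124 0.992]
t 10.2 pos [0.3602 0.3521 0.2095] closing 1.0 q7 -0.7 open 0.5 F [ 0.  -0.1 -0.3] 
 turn [-0.01  0.    1.34] then shift [-23.35   6.23   5.48]
```

```bash
python3 -m crank '{"delta_rot":[[0,0,0.67],[0,0,0.67],[0,0,0],[0,0,0],[0,0,0],[0,0,0],[0,0,0],[0,0,0],[0,0,0],[0,0,0],[0,0,0],[0,0,0],[0,0,0],[0,0,0],[0,0,0],[0,0,0],[0,0,0],[0,0,0],[0,0,0],[0,0,0]],"translation":[[0,0,0],[0,0,0],[-1,0.6,0],[-1,0.6,0],[-1,0.6,0],[-1,0.6,0],[-1,0.6,0],[-1,0.6,0],[-1,0.6,0],[-1,0.6,0],[-1,0.2,0],[-1,0.2,0],[-1,0.2,0],[-1,0.2,0],[-1,0.2,0],[-1,0.2,0],[-1,0.2,0],[-1,0,0],[-1,0,0],[-1,0,0]],"gripper":[0.5,0.5,0.5,0.5,0.5,0.5,0.5,0.5,0.5,0.5,0.5,0.5,0.5,0.5,0.5,0.5,0.5,0.5,0.5,0.5]}'
python3 -c "
from h import *
mv(.427,-.1265,.06,-7)"
```

```text
clock: 12.7
tcp_pos: [0.439, -0.0208, 0.2091]
ee_rot: [0.749, 0.663, -0.001, -0.001]
wrist_force: [-0.0, -0.1, -0.4]
opening: 0.502
finger_force: 0.0
t 12.7 pos [ 0.439  -0.0208  0.2091] closing -7.0 q7 0.01 open 0.5 F [-0.  -0.1 -0.4] 
 turn [-0.02  0.01 -0.  ] then shift [-5.32  0.05  7.46]
```

```bash
python3 -m crank '{"delta_rot":[[0,0,0],[0,0,0],[0,0,0],[0,0,0],[0,0,0],[0,0,0],[0,0,0],[0,0,0],[0,0,0],[0,0,0]],"translation":[[-0.76,0,0],[-0.76,0,0],[-0.76,0,1],[-0.76,0,1],[-0.76,0,1],[-0.76,0,1],[-0.76,0,1],[0,0,1],[0,0,1.0],[0,0,0.4]],"gripper":[0.5,0.5,0.5,0.5,0.5,0.5,0.5,0.5,0.5,0.5]}'
python3 -c "
from h import *
mv(.427,-.1265,.017,-7)"
```

```text
clock: 13.95
tcp_pos: [0.4262, -0.1259, 0.0611]
ee_rot: [0.749, 0.662, -0.001, -0.001]
wrist_force: [0.1, -0.1, -0.3]
opening: 0.505
finger_force: 0.0
t 13.95 pos [ 0.4262 -0.1259  0.0611] closing -7.0 q7 0.49 open 0.5 F [ 0.1 -0.1 -0.3] 
 turn [-0.02 -0.   -0.01] then shift [-0.02  0.04  2.2 ]
```

```bash
python3 -m crank '{"delta_rot":[[0,0,0],[0,0,0],[0,0,0],[0,0,0],[0,0,0],[0,0,0],[0,0,0],[0,0,0],[0,0,0]],"translation":[[0,0.04,1],[0,0,0.8],[0,0,0.4],[0,0,0],[0,0,0],[0,0,0],[0,0,0],[0,0,0],[0,0,0]],"gripper":[0.5,0.5,0.5,0.5,0,0,0,0,0]}' 60
python3 -m crank '{"delta_rot":[[0,0,0],[0,0,0],[0,0,0],[0,0,0],[0,0,0],[0,0,0],[0,0,0],[0,0,0]],"translation":[[0,0,-0.5],[0,0,-1],[0,0,-1],[0,0,-1],[0,0,-1],[0,0,-1],[0,0,-1],[0,0,-1]],"gripper":[0,0,0,0,0,0,0,0]}'
python3 -c "
from h import *
mv(.5497,-.3589,.17,-12.55)"
```

```text
clock: 15.08
tcp_pos: [0.4278, -0.126, 0.0188]
ee_rot: [0.749, 0.662, 0.0, 0.0]
wrist_force: [-1.0, 0.2, 5.5]
opening: 0.147
finger_force: 58.6
clock: 16.08
tcp_pos: [0.4274, -0.1258, 0.1693]
ee_rot: [0.749, 0.662, 0.0, 0.0]
wrist_force: [-0.0, -0.3, -1.9]
opening: 0.147
finger_force: 59.0
t 16.07 pos [ 0.4274 -0.1258  0.1693] closing -7.0 q7 0.34 open 0.15 F [-0.  -0.3 -1.9] 
 turn [ 0.   -0.    0.92] then shift [-10.05   8.5   -0.04]
```

```bash
python3 -m crank '{"delta_rot":[[0,0,0.46],[0,0,0.46],[0,0,0],[0,0,0],[0,0,0],[0,0,0],[0,0,0],[0,0,0],[0,0,0],[0,0,0],[0,0,0],[0,0,0],[0,0,0],[0,0,0],[0,0,0],[0,0,0]],"translation":[[0,0,-0.3],[0,0,0],[-0.837,0.708,0],[-0.837,0.708,0],[-0.837,0.708,0],[-0.837,0.708,0],[-0.837,0.708,0],[-0.837,0.708,0],[-0.837,0.708,0],[-0.837,0.708,0],[-0.837,0.708,0],[-0.837,0.708,0],[-0.837,0.708,0],[-0.837,0.708,0],[0,0,0],[0,0,0]],"gripper":[0,0,0,0,0,0,0,0,0,0,0,0,0,0,0,0]}'
python3 - <<'E'
from h import *
t=grab_frame("top");c=grab_frame("scene")
a=cv2.resize(t["image"][200:350,420:550],None,fx=3.6,fy=3.6,interpolation=3);b=cv2.resize(c["image"][110:220,170:260],None,fx=3.6,fy=3.6,interpolation=3)
H=max(a.shape[0],b.shape[0]);o=np.zeros((H,a.shape[1]+b.shape[1],3),np.uint8);o[:a.shape[0],:a.shape[1]]=a;o[:b.shape[0],a.shape[1]:]=b
cv2.imwrite("pics/r1.png",o[:,:,::-1]);print(o.shape)
mv(.5497,-.3589,.130,-12.55)
E
```

```text
clock: 18.08
tcp_pos: [0.5494, -0.358, 0.1741]
ee_rot: [0.78, 0.626, 0.0, -0.001]
wrist_force: [0.1, -0.0, -2.4]
opening: 0.141
finger_force: 59.1
(540, 792, 3)
t 18.18 pos [ 0.5497 -0.3578  0.1741] closing -12.5 q7 0.61 open 0.15 F [-0.7  0.7 -1.7] 
 turn [-0.01 -0.01  0.01] then shift [-0.05  0.01  2.21]
```

View pics/r1.png

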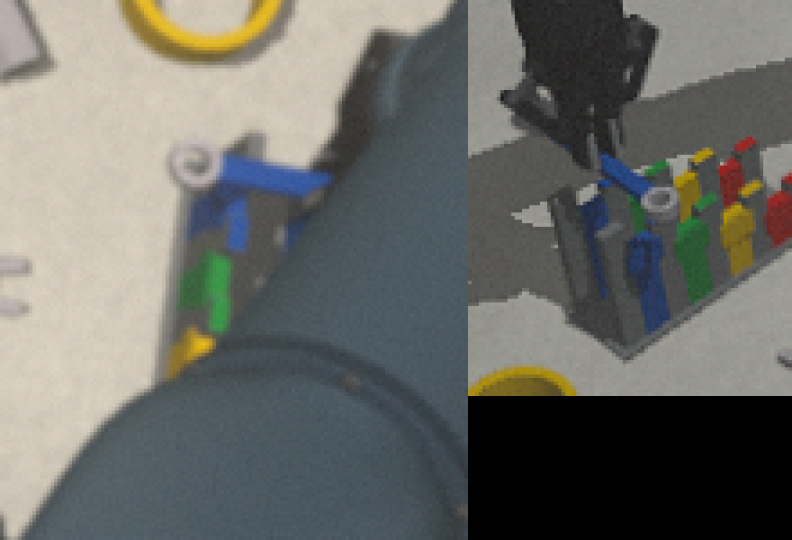

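The blue spanner hangs level over the blue notches (ring at left (195,163), blue notch below). Lower it.

```bash
python3 -m crank '{"delta_rot":[[0,0,0],[0,0,0],[0,0,0],[0,0,0],[0,0,0],[0,0,0],[0,0,0]],"translation":[[-0.05,0,0.5],[0,0,0.5],[0,0,0.5],[0,0,0.5],[0,0,0.4],[0,0,0.3],[0,0,0]],"gripper":[0,0,0,0,0,0,0]}'
```

```text
clock: 19.05
tcp_pos: [0.5494, -0.3598, 0.1196]
ee_rot: [0.78, 0.626, -0.0, -0.0]
wrist_force: [0.6, 0.5, -2.0]
opening: 0.147
finger_force: 59.1
```

```bash
python3 -m crank '{"delta_rot":[[0,0,0],[0,0,0],[0,0,0],[0,0,0],[0,0,0],[0,0,0],[0,0,0],[0,0,0],[0,0,0],[0,0,0]],"translation":[[0,0,0.12],[0,0,0],[0,0,0],[0,0,0],[0,0,-0.5],[0,0,-1],[0,0,-1],[0,0,-1],[0,0,-1],[0,0,0]],"gripper":[0,0,0.4,0.4,0.4,0.4,0.4,0.4,0.4,0.4]}'
python3 e.py; python3 -c "
from h import *
mv(.5322,-.1385,.2,-8.2)"
```

```text
clock: 20.3
tcp_pos: [0.5506, -0.3608, 0.21]
ee_rot: [0.78, 0.626, 0.001, 0.002]
wrist_force: [-0.1, 0.1, -0.5]
opening: 0.399
finger_force: 0.0
T y [ 0.5313 -0.1391] ax [0.142 0.99 ]
S y [ 0.5334 -0.1382] ax [0.146 0.989]
t 20.4 pos [ 0.5496 -0.3597  0.2075] closing -12.5 q7 0.59 open 0.4 F [ 0.5  0.4 -0.1] 
 turn [-0.   -0.   -0.92] then shift [10.83 -7.5   5.38]
t 20.4 pos [ 0.5496 -0.3597  0.2075] closing -12.5 q7 0.59 open 0.4 F [ 0.5  0.4 -0.1] 
 turn [-0.   -0.   -0.72] then shift [10.82 -2.44  0.38]
```

```bash
python3 -m crank '{"delta_rot":[[0,0,-0.72],[0,0,0],[0,0,0],[0,0,0],[0,0,0],[0,0,0],[0,0,0],[0,0,0],[0,0,0],[0,0,0],[0,0,0],[0,0,0],[0,0,0],[0,0,0],[0,0,0],[0,0,0],[0,0,0],[0,0,0],[0,0,0]],"translation":[[0,0,0],[0.9,-0.203,0],[0.9,-0.203,0],[0.9,-0.203,0],[0.9,-0.203,0],[0.9,-0.203,0],[0.9,-0.203,0],[0.9,-0.203,0],[0.9,-0.203,0],[0.9,-0.203,0],[0.9,-0.203,0],[0.9,-0.203,0],[0.9,-0.203,0.4],[0,0,1],[0,0,1],[0,0,1],[0,0,1],[0,0,1],[0,0,1],[0,0,0.6]],"gripper":[0.4,0.4,0.4,0.4,0.4,0.4,0.4,0.4,0.4,0.5,0.5,0.5,0.5,0.5,0.5,0.5,0.5,0.5,0.5]}'
```

```text
invalid input at $.translation: expected 19 entries
```

```bash
cat > pair.py <<'E'
from h import *
import sys
def pair(n,b1,b2,s):
    t=grab_frame("top");c=grab_frame("scene")
    a=cv2.resize(t["image"][b1[1]:b1[3],b1[0]:b1[2]],None,fx=s,fy=s,interpolation=3);b=cv2.resize(c["image"][b2[1]:b2[3],b2[0]:b2[2]],None,fx=s,fy=s,interpolation=3)
    H=max(a.shape[0],b.shape[0]);o=np.zeros((H,a.shape[1]+b.shape[1],3),np.uint8);o[:a.shape[0],:a.shape[1]]=a;o[:b.shape[0],a.shape[1]:]=b
    cv2.imwrite("pics/"+n,o[:,:,::-1]);print(o.shape);return t,c
E
python3 -c "
from pair import *
mv(.5322,-.1385,.017,-8.2)
pair('r2.png',(420,220,550,350),(170,130,290,240),3)"
```

```text
t 20.4 pos [ 0.5496 -0.3597  0.2075] closing -12.5 q7 0.59 open 0.4 F [ 0.5  0.4 -0.1] 
 turn [-0.   -0.   -0.72] then shift [10.82 -2.44  9.53]
(390, 750, 3)
```

View pics/r2.png

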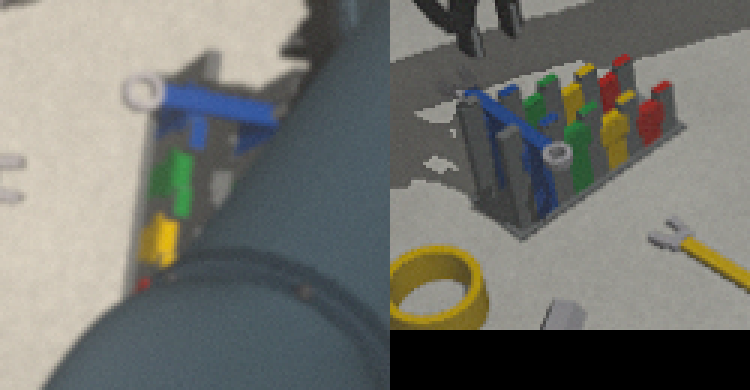

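The blue spanner lies in the blue notch across both rails. Now the yellow one.

```bash
python3 -m crank '{"delta_rot":[[0,0,-0.72],[0,0,0],[0,0,0],[0,0,0],[0,0,0],[0,0,0],[0,0,0],[0,0,0],[0,0,0],[0,0,0],[0,0,0],[0,0,0],[0,0,0],[0,0,0],[0,0,0],[0,0,0],[0,0,0],[0,0,0],[0,0,0]],"translation":[[0,0,0],[0.9,-0.203,0],[0.9,-0.203,0],[0.9,-0.203,0],[0.9,-0.203,0],[0.9,-0.203,0],[0.9,-0.203,0],[0.9,-0.203,0],[0.9,-0.203,0],[0.9,-0.203,0],[0.9,-0.203,0],[0.9,-0.203,0.5],[0.9,-0.203,1],[0,0,1],[0,0,1],[0,0,1],[0,0,1],[0,0,1],[0,0,0.5]],"gripper":[0.4,0.4,0.4,0.4,0.4,0.4,0.4,0.4,0.4,0.5,0.5,0.5,0.5,0.5,0.5,0.5,0.5,0.5,0.5]}'
python3 -c "
from h import *
mv(.5322,-.1385,.017,-8.2)"
```

```text
clock: 22.88
tcp_pos: [0.5317, -0.1388, 0.0662]
ee_rot: [0.756, 0.655, -0.001, -0.001]
wrist_force: [-0.9, -0.2, 0.7]
opening: 0.502
finger_force: 0.0
t 22.88 pos [ 0.5317 -0.1388  0.0662] closing -8.2 q7 0.42 open 0.5 F [-0.9 -0.2  0.7] 
 turn [-0.02  0.   -0.  ] then shift [0.02 0.02 2.46]
```

```bash
python3 -m crank '{"delta_rot":[[0,0,0],[0,0,0],[0,0,0],[0,0,0],[0,0,0],[0,0,0],[0,0,0],[0,0,0],[0,0,0]],"translation":[[0,0,1],[0,0,1],[0,0,0.46],[0,0,0],[0,0,0],[0,0,0],[0,0,0],[0,0,0],[0,0,0]],"gripper":[0.5,0.5,0.5,0.5,0,0,0,0,0]}' 60
python3 -m crank '{"delta_rot":[[0,0,0],[0,0,0],[0,0,0],[0,0,0],[0,0,0],[0,0,0],[0,0,0],[0,0,0]],"translation":[[0,0,-0.5],[0,0,-1],[0,0,-1],[0,0,-1],[0,0,-1],[0,0,-1],[0,0,-1],[0,0,-1]],"gripper":[0,0,0,0,0,0,0,0]}'
python3 -c "
from h import *
mv(.4618,-.3393,.17,-12.55)"
```

```text
clock: 24.0
tcp_pos: [0.5328, -0.1394, 0.0193]
ee_rot: [0.756, 0.654, 0.0, 0.0]
wrist_force: [-2.1, 0.2, 6.1]
opening: 0.147
finger_force: 58.9
clock: 25.0
tcp_pos: [0.5323, -0.1392, 0.1703]
ee_rot: [0.756, 0.654, 0.0, 0.0]
wrist_force: [0.3, -0.2, -0.8]
opening: 0.147
finger_force: 58.9
t 25.0 pos [ 0.5323 -0.1392  0.1703] closing -8.2 q7 0.34 open 0.15 F [ 0.3 -0.2 -0.8] 
 turn [ 0.01 -0.    0.72] then shift [-1.053e+01 -1.270e+00  1.000e-02]
```

```bash
python3 -m crank '{"delta_rot":[[0,0,0.72],[0,0,0],[0,0,0],[0,0,0],[0,0,0],[0,0,0],[0,0,0],[0,0,0],[0,0,0],[0,0,0],[0,0,0],[0,0,0],[0,0,0],[0,0,0]],"translation":[[0,0,0],[-0.9,-0.105,0],[-0.9,-0.105,0],[-0.9,-0.105,0],[-0.9,-0.105,0],[-0.9,-0.105,0],[-0.9,-0.105,0],[-0.9,-0.105,0],[-0.9,-0.105,0],[-0.9,-0.105,0],[-0.9,-0.105,0],[-0.9,-0.105,0],[-0.63,-0.1,0],[0,0,0]],"gripper":[0,0,0,0,0,0,0,0,0,0,0,0,0,0]}'
python3 -c "
from h import *
mv(.4618,-.3393,.0855,-12.55)"
```

```text
clock: 26.75
tcp_pos: [0.4614, -0.3405, 0.1686]
ee_rot: [0.781, 0.625, -0.0, 0.0]
wrist_force: [0.7, 0.4, -1.8]
opening: 0.145
finger_force: 58.9
t 26.75 pos [ 0.4614 -0.3405  0.1686] closing -12.7 q7 0.67 open 0.15 F [ 0.7  0.4 -1.8] 
 turn [-0.    0.   -0.02] then shift [0.06 0.   4.15]
```

```bash
python3 -m crank '{"delta_rot":[[0,0,0],[0,0,0],[0,0,0],[0,0,0],[0,0,0],[0,0,0],[0,0,0],[0,0,0]],"translation":[[0.05,0,0.8],[0,0,0.8],[0,0,0.6],[0,0,0.5],[0,0,0.5],[0,0,0.5],[0,0,0.4],[0,0,0]],"gripper":[0,0,0,0,0,0,0,0]}'
```

```text
clock: 27.75
tcp_pos: [0.4622, -0.3384, 0.0861]
ee_rot: [0.78, 0.626, -0.0, -0.0]
wrist_force: [0.0, -0.0, -0.8]
opening: 0.146
finger_force: 58.8
```

```bash
python3 -m crank '{"delta_rot":[[0,0,0],[0,0,0],[0,0,0],[0,0,0],[0,0,0],[0,0,0],[0,0,0],[0,0,0],[0,0,0],[0,0,0],[0,0,0],[0,0,0]],"translation":[[0,0,0.05],[0,0,0],[0,0,0],[0,0,0],[0,0,-0.5],[0,0,-1],[0,0,-1],[0,0,-1],[0,0,-1],[0,0,-1],[0,0,-1],[0,0,0]],"gripper":[0,0,0.4,0.4,0.4,0.4,0.4,0.4,0.4,0.4,0.4,0.4]}'
python3 -c "
from h import *
t=grab_frame('top');c=grab_frame('scene')
for n in ('coupling_steel','coupling_brass'):
  for f in(t,c):print(n,[(round(r['p'],2),np.round(r['at']),np.round(ray(f,r['at'],.016)[:2],3)) for r in spot_point(n,f)[:2]])
mv(.682,-.217,.21,-69)"
```

```text
clock: 29.25
tcp_pos: [0.4632, -0.3391, 0.2177]
ee_rot: [0.78, 0.626, 0.001, 0.002]
wrist_force: [-0.2, 0.4, 0.4]
opening: 0.401
finger_force: 0.0
coupling_steel [(0.79, array([422., 207.]), array([ 0.682, -0.22 ]))]
coupling_steel [(0.6, array([225., 240.]), array([ 0.68, -0.22])), (0.48, array([266., 306.]), array([ 0.797, -0.009]))]
coupling_brass [(0.42, array([474., 194.]), array([ 0.709, -0.341]))]
coupling_brass []
t 29.55 pos [ 0.4619 -0.338   0.2148] closing -12.6 q7 0.63 open 0.4 F [-0.6 -0.3  0.3] 
 turn [-0.01  0.    9.41] then shift [12.44 -1.71  0.24]
```

```bash
python3 -m crank '{"delta_rot":[[0,0,0.94],[0,0,0.94],[0,0,0.94],[0,0,0.94],[0,0,0.94],[0,0,0.94],[0,0,0.94],[0,0,0.94],[0,0,0.94],[0,0,0.94],[0,0,0]],"translation":[[0,0,0],[0,0,0],[0,0,0],[0,0,0],[0,0,0],[0,0,0],[0,0,0],[0,0,0],[0,0,0],[0,0,0],[0,0,0]],"gripper":[0.4,0.4,0.4,0.4,0.4,0.4,0.4,0.4,0.4,0.4,0.75]}'
python3 -m crank '{"delta_rot":[[0,0,0],[0,0,0],[0,0,0],[0,0,0],[0,0,0],[0,0,0],[0,0,0],[0,0,0],[0,0,0],[0,0,0],[0,0,0],[0,0,0],[0,0,0],[0,0,0]],"translation":[[0.95,-0.125,0],[0.95,-0.125,0],[0.95,-0.125,0],[0.95,-0.125,0],[0.95,-0.125,0],[0.95,-0.125,0],[0.95,-0.125,0],[0.95,-0.125,0],[0.95,-0.125,0],[0.95,-0.125,0],[0.95,-0.125,0],[0.95,-0.125,0],[0.95,-0.125,0],[0,0,0]],"gripper":[0.75,0.75,0.75,0.75,0.75,0.75,0.75,0.75,0.75,0.75,0.75,0.75,0.75,0.75]}'
python3 -c "
from h import *
mv(.681,-.218,.075,-69)"
```

```text
clock: 30.92
tcp_pos: [0.4621, -0.3382, 0.215]
ee_rot: [0.983, 0.183, -0.001, -0.0]
wrist_force: [-0.2, 0.6, -0.3]
opening: 0.599
finger_force: 0.0
clock: 32.67
tcp_pos: [0.6826, -0.2177, 0.215]
ee_rot: [0.983, 0.184, 0.0, -0.0]
wrist_force: [-0.1, -0.1, 0.4]
opening: 0.752
finger_force: 0.0
t 32.67 pos [ 0.6826 -0.2177  0.215 ] closing -68.8 q7 -0.55 open 0.75 F [-0.1 -0.1  0.4] 
 turn [-0.   -0.    0.03] then shift [-0.08 -0.01  7.  ]
```

```bash
python3 -m crank '{"delta_rot":[[0,0,0],[0,0,0],[0,0,0],[0,0,0],[0,0,0],[0,0,0],[0,0,0],[0,0,0],[0,0,0],[0,0,0],[0,0,0],[0,0,0],[0,0,0],[0,0,0],[0,0,0],[0,0,0],[0,0,0]],"translation":[[-0.08,0,1],[0,0,1],[0,0,1],[0,0,1],[0,0,1],[0,0,1],[0,0,1],[0,0,1],[0,0,0.8],[0,0,0.7],[0,0,0.5],[0,0,0],[0,0,0],[0,0,0],[0,0,0],[0,0,0],[0,0,0]],"gripper":[0.75,0.75,0.75,0.75,0.75,0.75,0.75,0.75,0.75,0.75,0.75,0.75,0,0,0,0,0]}' 60
python3 -m crank '{"delta_rot":[[0,0,0],[0,0,0],[0,0,0],[0,0,0],[0,0,0],[0,0,0],[0,0,0],[0,0,0],[0,0,0]],"translation":[[0,0,-0.4],[0,0,-0.6],[0,0,-1],[0,0,-1],[0,0,-1],[0,0,-1],[0,0,-1],[0,0,-1],[0,0,-1]],"gripper":[0,0,0,0,0,0,0,0,0]}'
python3 -c "
from pair import *
t,c=pair('r3.png',(260,170,470,240),(170,120,340,320),2.2)
for n,z in(('tray_handle',.08),('tray',0),('tray_floor',.004)):
  for f in(t,c):print(n,[(round(r['p'],2),np.round(r['at']),np.round(ray(f,r['at'],z)[:2],3)) for r in spot_point(n,f)[:2]])
mv(.67,-.033,.17,-90)
"
```

```text
clock: 34.8
tcp_pos: [0.6803, -0.22, 0.0167]
ee_rot: [0.983, 0.183, 0.001, 0.0]
wrist_force: [-1.2, 0.1, 6.2]
opening: 0.405
finger_force: 59.7
clock: 35.92
tcp_pos: [0.6797, -0.2199, 0.1768]
ee_rot: [0.983, 0.183, -0.0, -0.0]
wrist_force: [0.6, 0.7, -1.5]
opening: 0.406
finger_force: 60.1
(440, 836, 3)
tray_handle [(0.77, array([316., 207.]), array([0.672, 0.017])), (0.67, array([317., 210.]), array([0.665, 0.015]))]
tray_handle [(0.83, array([301., 260.]), array([0.675, 0.016])), (0.66, array([208., 268.]), array([ 0.809, -0.163]))]
tray [(0.89, array([314., 213.]), array([0.679, 0.022]))]
tray [(0.8, array([304., 277.]), array([0.666, 0.018])), (0.65, array([448., 288.]), array([0.516, 0.347]))]
tray_floor [(0.85, array([320., 215.]), array([0.672, 0.009])), (0.66, array([473., 196.]), array([ 0.708, -0.341]))]
tray_floor [(0.65, array([300., 277.]), array([0.675, 0.012]))]
t 36.33 pos [ 0.6792 -0.2196  0.1744] closing -69.0 q7 -0.53 open 0.4 F [-0.6 -0.3 -1.1] 
 turn [-0.01  0.01  3.51] then shift [-0.46 -9.33  0.22]
```

View pics/r3.png

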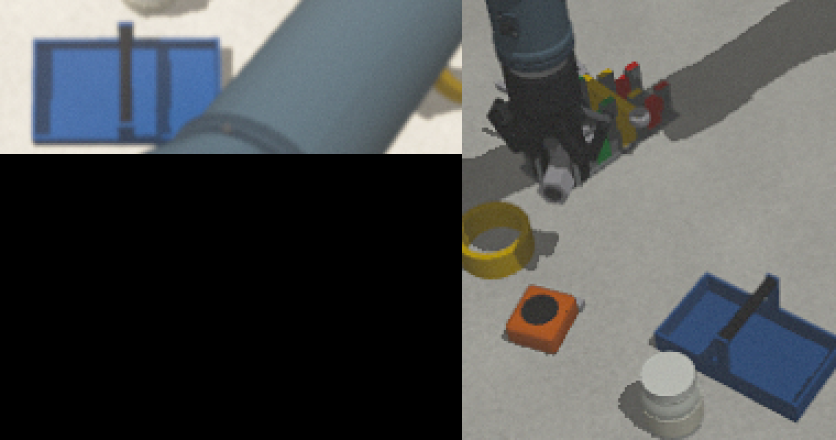

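```bash
python3 -m crank '{"delta_rot":[[0,0,-0.96],[0,0,-0.96],[0,0,-0.96],[0,0,-0.96],[0,0,-0.96],[0,0,-0.96],[0,0,-0.96],[0,0,-0.96],[0,0,-0.96],[0,0,-0.96],[0,0,-0.96],[0,0,-0.96],[0,0,0]],"translation":[[0,0,0],[0,0,0],[0,0,0],[0,0,0],[0,0,0],[0,0,0],[0,0,0],[0,0,0],[0,0,0],[0,0,0],[0,0,0],[0,0,0],[0,0,0]],"gripper":[0,0,0,0,0,0,0,0,0,0,0,0,0]}'
python3 -c "
from h import *
mv(.671,-.042,.17,0)
"
```

```text
clock: 37.95
tcp_pos: [0.6793, -0.22, 0.1749]
ee_rot: [0.707, 0.708, -0.0, -0.0]
wrist_force: [-0.3, -0.4, -1.1]
opening: 0.401
finger_force: 60.1
t 37.95 pos [ 0.6793 -0.22    0.1749] closing 0.1 q7 0.52 open 0.4 F [-0.3 -0.4 -1.1] 
 turn [-0.01 -0.    0.02] then shift [ 8.9  -0.42  0.25]
```

```bash
python3 -m crank '{"delta_rot":[[0,0,0],[0,0,0],[0,0,0],[0,0,0],[0,0,0],[0,0,0],[0,0,0],[0,0,0],[0,0,0],[0,0,0],[0,0,0]],"translation":[[0.89,-0.042,0],[0.89,-0.042,0],[0.89,-0.042,0],[0.89,-0.042,0],[0.89,-0.042,0],[0.89,-0.042,0],[0.89,-0.042,0],[0.89,-0.042,0],[0.89,-0.042,0],[0.89,-0.042,0],[0,0,0]],"gripper":[0,0,0,0,0,0,0,0,0,0,0]}'
python3 -c "
from pair import *
pair('r4.png',(250,160,400,250),(220,190,360,320),2.6)
mv(.671,-.042,.023,0)
"
```

```text
clock: 39.33
tcp_pos: [0.6709, -0.0392, 0.1753]
ee_rot: [0.705, 0.709, 0.0, -0.0]
wrist_force: [-0.1, -1.0, -1.1]
opening: 0.402
finger_force: 60.1
(338, 754, 3)
t 39.42 pos [ 0.6708 -0.0424  0.1756] closing 0.2 q7 0.27 open 0.4 F [-0.3 -1.3 -1.6] 
 turn [0.   0.01 0.03] then shift [0.02 0.01 7.63]
```

View pics/r4.png

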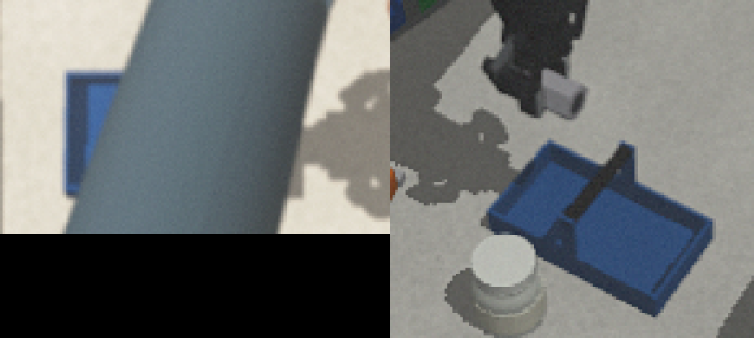

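```bash
python3 -c "
from h import *
c=grab_frame('scene')
for n,(u,v),z in(('-x-y',(549,141),.032),('-x+y',(713,220),.032),('+x-y',(488,214),.032),('bar-x',(622,146),.086),('bar+x',(577,216),.086),('+x+y bottom',(657,317),0)):print(n,np.round(ray(c,((u-390)/2.6+220,v/2.6+190),z)[:2],4))
"
```

```text
-x-y [ 0.6266 -0.0753]
-x+y [0.6295 0.1125]
+x-y [ 0.7317 -0.0762]
bar-x [0.6326 0.0149]
bar+x [0.7228 0.0222]
+x+y bottom [0.7321 0.111 ]
```

```bash
python3 -m crank '{"delta_rot":[[0,0,0],[0,0,0],[0,0,0],[0,0,0],[0,0,0],[0,0,0],[0,0,0],[0,0,0],[0,0,0],[0,0,0],[0,0,0]],"translation":[[0.12,0.33,0.8],[0,0,0.8],[0,0,0.8],[0,0,0.8],[0,0,0.8],[0,0,0.8],[0,0,0.8],[0,0,0.8],[0,0,0.7],[0,0,0.5],[0,0,0]],"gripper":[0,0,0,0,0,0,0,0,0,0,0]}'
```

```text
clock: 40.85
tcp_pos: [0.6768, -0.0395, 0.0227]
ee_rot: [0.706, 0.708, -0.0, -0.0]
wrist_force: [-0.7, -0.7, -1.2]
opening: 0.398
finger_force: 60.1
```

```bash
python3 -m crank '{"delta_rot":[[0,0,0],[0,0,0],[0,0,0],[0,0,0],[0,0,0],[0,0,0],[0,0,0],[0,0,0],[0,0,0],[0,0,0],[0,0,0],[0,0,0],[0,0,0]],"translation":[[0,0,0.08],[0,0,0],[0,0,0],[0,0,0],[0,0,0],[0,0,-0.5],[0,0,-1],[0,0,-1],[0,0,-1],[0,0,-1],[0,0,-1],[0,0,-1],[0,0,0]],"gripper":[0,0,0.5,0.5,0.5,0.5,0.5,0.5,0.5,0.5,0.5,0.5,0.5]}'
python3 -c "
from pair import *
t,c=pair('r5.png',(250,160,400,250),(220,190,360,320),2.6)
mv(.678,.017,.16,91)
"
```

```text
clock: 42.48
tcp_pos: [0.6786, -0.0397, 0.154]
ee_rot: [0.706, 0.708, 0.001, 0.001]
wrist_force: [0.5, 0.2, -0.2]
opening: 0.496
finger_force: 0.0
(338, 754, 3)
t 42.58 pos [ 0.6771 -0.0393  0.1516] closing 0.2 q7 0.28 open 0.5 F [-0.5  0.9 -1.4] 
 turn [-0.    0.   14.86] then shift [ 0.09 -2.81 -0.42]
```

View pics/r5.png

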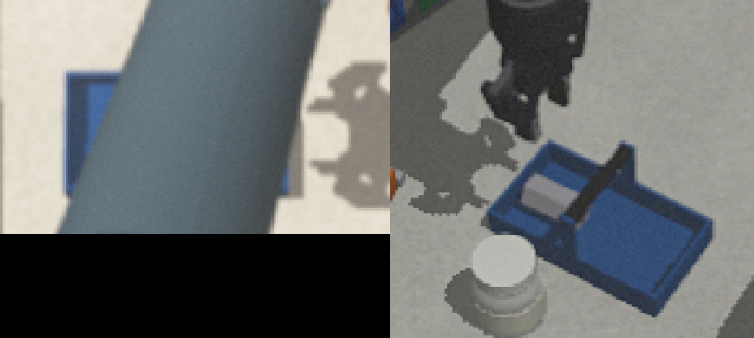

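```bash
python3 -m crank '{"delta_rot":[[0,0,-0.94],[0,0,-0.94],[0,0,-0.94],[0,0,-0.94],[0,0,-0.94],[0,0,-0.94],[0,0,-0.94],[0,0,-0.94],[0,0,-0.94],[0,0,-0.94],[0,0,-0.94],[0,0,-0.94],[0,0,-0.94],[0,0,-0.94],[0,0,-0.94],[0,0,-0.94],[0,0,0]],"translation":[[0,0,0],[0,0,0],[0,0,0],[0,0,0],[0,0,0],[0,0,0],[0,0,0],[0,0,0],[0,0,0],[0,0,0],[0,0,0],[0,0,0],[0,0,0],[0,0,0],[0,0,0],[0,0,0],[0,0,0]],"gripper":[0.5,0.5,0.5,0.5,0.5,0.5,0.5,0.5,0.5,0.5,0.5,0.5,0.5,0.5,0.5,0.5,0.5]}'
python3 -c "
from h import *
mv(.678,.018,.075,90.0)
"
```

```text
clock: 44.7
tcp_pos: [0.6766, -0.0395, 0.1507]
ee_rot: [-0.003, 1.0, 0.0, -0.001]
wrist_force: [-0.4, 0.2, 0.2]
opening: 0.498
finger_force: 0.0
t 44.7 pos [ 0.6766 -0.0395  0.1507] closing 90.3 q7 1.61 open 0.5 F [-0.4  0.2  0.2] 
 turn [ 0.   -0.02  0.06] then shift [-0.07  2.87  3.79]
```

```bash
python3 -m crank '{"delta_rot":[[0,0,0],[0,0,0],[0,0,0],[0,0,0],[0,0,0],[0,0,0],[0,0,0],[0,0,0],[0,0,0],[0,0,0],[0,0,0],[0,0,0],[0,0,0],[0,0,0],[0,0,0]],"translation":[[-0.07,0.72,0],[0,0.72,0],[0,0.72,0],[0,0.71,0],[0,0,0],[0,0,0.8],[0,0,0.8],[0,0,0.8],[0,0,0.8],[0,0,0.59],[0,0,0],[0,0,0],[0,0,0],[0,0,0],[0,0,0]],"gripper":[0.5,0.5,0.5,0.5,0.5,0.5,0.5,0.5,0.5,0.5,0.5,0,0,0,0]}' 110
python3 -c "
from pair import *
t,c=pair('r6.png',(410,220,540,350),(180,130,350,320),2.5)
for n,z in(('spanner_yellow',.071),('spanner_blue',.103)):
  for f in(t,c):print(n,[(round(r['p'],2),np.round(ray(f,r['at'],z)[:2],3)) for r in spot_point(n,f)[:2]])
"
```

```text
clock: 46.58
tcp_pos: [0.6791, 0.0174, 0.0772]
ee_rot: [-0.003, 1.0, -0.0, 0.001]
wrist_force: [-1.9, -1.3, 5.8]
opening: 0.114
finger_force: 108.4
(475, 750, 3)
spanner_yellow [(0.69, array([ 0.462, -0.339]))]
spanner_yellow [(0.7, array([ 0.45 , -0.336]))]
spanner_blue [(0.9, array([ 0.548, -0.36 ])), (0.6, array([0.504, 0.329]))]
spanner_blue [(0.74, array([ 0.554, -0.364])), (0.47, array([0.728, 0.062]))]
```

View pics/r6.png

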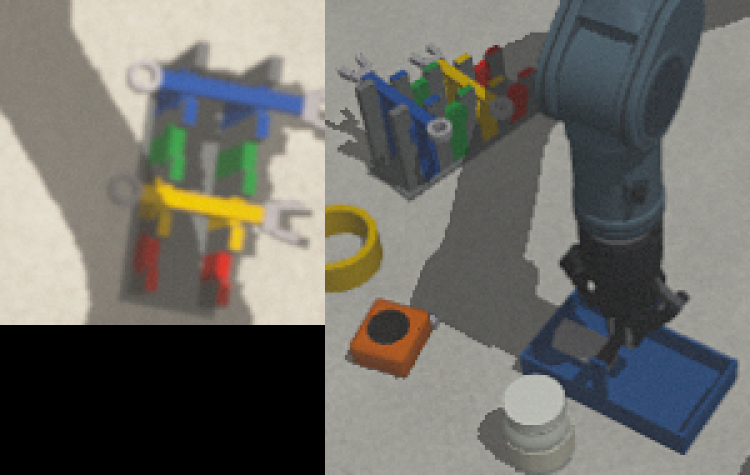

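Both spanners are in their notches, and the tray handle is gripped. Lift.

```bash
python3 -m crank '{"delta_rot":[[0,0,0],[0,0,0],[0,0,0],[0,0,0],[0,0,0],[0,0,0],[0,0,0],[0,0,0],[0,0,0],[0,0,0],[0,0,0],[0,0,0],[0,0,0]],"translation":[[0,0,-0.2],[0,0,-0.4],[0,0,-0.7],[0,0,-0.7],[0,0,-0.7],[0,0,-0.7],[0,0,-0.7],[0,0,-0.7],[0,0,-0.7],[0,0,-0.7],[0,0,-0.7],[0,0,-0.4],[0,0,0]],"gripper":[0,0,0,0,0,0,0,0,0,0,0,0,0]}'
python3 -c "
from pair import *
t,c=pair('r7.png',(60,130,260,310),(210,160,400,320),2.0)
print(sense()['moment'])
mv(.503,.348,.227,90.8)
"
```

```text
clock: 48.5
tcp_pos: [0.6788, 0.0179, 0.2228]
ee_rot: [-0.004, 1.0, 0.0, 0.001]
wrist_force: [-0.3, 0.3, -5.2]
opening: 0.109
finger_force: 107.3
(360, 780, 3)
[-0.01486329  0.04079762 -0.00198385]
t 48.6 pos [0.678  0.0179 0.2216] closing 90.4 q7 1.53 open 0.11 F [-0.4  0.2 -6.1] 
 turn [-0.   -0.01 -0.07] then shift [ 8.52 16.63 -0.27]
```

View pics/r7.png

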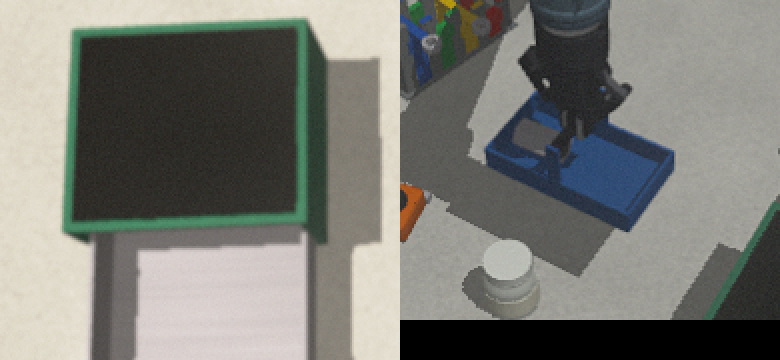

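```bash
python3 -m crank '{"delta_rot":[[0,0,-0.07],[0,0,0],[0,0,0],[0,0,0],[0,0,0],[0,0,0],[0,0,0],[0,0,0],[0,0,0],[0,0,0],[0,0,0],[0,0,0],[0,0,0],[0,0,0],[0,0,0]],"translation":[[0.3,0,-0.3],[0.6,0,0],[0.7,0,0],[0.7,0,0],[0.7,0,0],[0.7,0,0],[0.7,0,0],[0.7,0,0],[0.7,0,0],[0.7,0,0],[0.7,0,0],[0.6,0,0],[0.5,0,0],[0.2,0,0],[0,0,0]],"gripper":[0,0,0,0,0,0,0,0,0,0,0,0,0,0,0]}'
python3 -c "
from h import *
t=grab_frame('top')
for u in (106,113.5,211.5,217.5): print(np.round(ray(t,(u,280),.075)[:2],4), np.round(ray(t,(u,280),.018)[:2],4))
mv(.503,.348,.227,90.8)
"
```

```text
clock: 50.48
tcp_pos: [0.5085, 0.0155, 0.2282]
ee_rot: [-0.007, 1.0, 0.0, 0.0]
wrist_force: [0.2, 0.1, -4.9]
opening: 0.114
finger_force: 107.4
[0.5268 0.4591] [0.5349 0.4813]
[0.5264 0.4431] [0.5345 0.4646]
[0.5216 0.2372] [0.5294 0.2484]
[0.5213 0.2246] [0.5291 0.2353]
t 50.52 pos [0.5088 0.0155 0.2282] closing 90.8 q7 1.49 open 0.11 F [ 0.6 -0.3 -5.8] 
 turn [0.   0.01 0.  ] then shift [ 0.06 16.63  0.06]
```

```bash
python3 -c "
from h import *
t=grab_frame('top');c=grab_frame('scene')
for r in(275,285,295):
  p=t['image'][r-2:r+3].astype(int).mean(0).sum(1)
  print(r,'L',p[96:122].astype(int).tolist(),'R',p[200:228].astype(int).tolist())
for n,z in(('drawer_handle',.095),('drawer_floor',.018)):
  for f in(t,c):print(n,[(round(r['p'],2),np.round(r['at']),np.round(ray(f,r['at'],z)[:2],3)) for r in spot_point(n,f)[:2]])
for y in(.238,.458): print([np.round(proj(t,(.52,y,z)),1) for z in (.075,.018)])
"
```

```text
275 L [621, 618, 614, 614, 616, 613, 601, 600, 580, 527, 411, 281, 222, 219, 219, 212, 219, 218, 224, 241, 271, 296, 303, 304, 300, 305] R [575, 574, 573, 569, 574, 572, 568, 570, 573, 573, 569, 565, 523, 403, 286, 247, 246, 274, 324, 353, 360, 353, 360, 360, 366, 358, 359, 361]
285 L [615, 618, 618, 622, 620, 618, 616, 608, 580, 502, 360, 248, 220, 219, 219, 224, 221, 222, 225, 255, 283, 306, 303, 307, 304, 306] R [578, 576, 574, 576, 577, 576, 576, 570, 573, 573, 571, 569, 529, 414, 289, 253, 246, 274, 328, 354, 359, 360, 360, 361, 362, 360, 360, 361]
295 L [624, 625, 624, 618, 613, 617, 615, 601, 553, 452, 314, 230, 215, 216, 223, 221, 222, 223, 231, 268, 299, 311, 309, 306, 308, 310] R [579, 578, 578, 580, 579, 578, 579, 575, 576, 574, 575, 572, 532, 413, 294, 251, 254, 278, 324, 359, 364, 362, 360, 360, 356, 354, 354, 361]
drawer_handle [(0.68, array([154., 365.]), array([0.352, 0.346])), (0.68, array([168., 207.]), array([0.675, 0.329]))]
drawer_handle [(0.71, array([480., 224.]), array([0.358, 0.355]))]
drawer_floor [(0.86, array([164., 287.]), array([0.517, 0.353])), (0.73, array([490., 302.]), array([ 0.466, -0.353]))]
drawer_floor [(0.72, array([450., 290.]), array([0.529, 0.356]))]
[array([211.1, 280.8]), array([216.2, 284.2])]
[array([106.3, 283.2]), array([116.1, 286.5])]
```

```bash
python3 -m crank '{"delta_rot":[[0,0,0],[0,0,0],[0,0,0],[0,0,0],[0,0,0],[0,0,0],[0,0,0],[0,0,0],[0,0,0],[0,0,0],[0,0,0],[0,0,0],[0,0,0],[0,0,0],[0,0,0],[0,0,0],[0,0,0],[0,0,0],[0,0,0],[0,0,0]],"translation":[[0,0.3,0],[0,0.6,0],[0,0.95,0],[0,0.98,0],[0,0.98,0],[0,0.98,0],[0,0.98,0],[0,0.98,0],[0,0.98,0],[0,0.98,0],[0,0.98,0],[0,0.98,0],[0,0.98,0],[0,0.98,0],[0,0.98,0],[0,0.98,0],[0,0.95,0],[0,0.6,0],[0,0.3,0],[0,0,0]],"gripper":[0,0,0,0,0,0,0,0,0,0,0,0,0,0,0,0,0,0,0,0]}'
python3 -c "
from h import *
mv(.503,.347,.10,90.8)
"
```

```text
clock: 53.32
tcp_pos: [0.5037, 0.3443, 0.228]
ee_rot: [-0.007, 1.0, -0.0, -0.0]
wrist_force: [0.0, -0.9, -6.1]
opening: 0.117
finger_force: 107.4
t 53.33 pos [0.5037 0.3443 0.228 ] closing 90.8 q7 0.9 open 0.12 F [ 0.  -0.9 -6.1] 
 turn [-0. -0.  0.] then shift [0.03 0.14 6.4 ]
```

```bash
python3 -m crank '{"delta_rot":[[0,0,0],[0,0,0],[0,0,0],[0,0,0],[0,0,0],[0,0,0],[0,0,0],[0,0,0]],"translation":[[0,0.12,0.4],[0,0,0.7],[0,0,0.7],[0,0,0.5],[0,0,0],[0,0,0],[0,0,0],[0,0,0]],"gripper":[0,0,0,0,0,0,0,0]}'
python3 -c "
from pair import *
t,c=pair('r8.png',(60,190,260,340),(370,190,530,350),2.2)
mv(.503,.347,.0952,90.8)
"
```

```text
clock: 54.32
tcp_pos: [0.5039, 0.3468, 0.1826]
ee_rot: [-0.007, 1.0, 0.0, 0.0]
wrist_force: [-0.8, -0.5, -5.8]
opening: 0.113
finger_force: 107.4
(352, 792, 3)
t 54.42 pos [0.5037 0.3467 0.1824] closing 90.8 q7 0.89 open 0.12 F [ 0.5 -0.2 -5. ] 
 turn [0. 0. 0.] then shift [0.04 0.01 4.36]
```

View pics/r8.png

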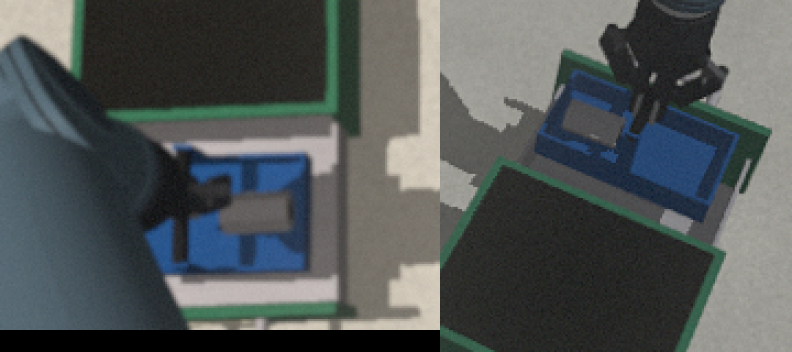

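Tray hangs level over the open drawer with clearance on all sides. Lower it.

```bash
python3 -m crank '{"delta_rot":[[0,0,0],[0,0,0],[0,0,0],[0,0,0],[0,0,0],[0,0,0],[0,0,0],[0,0,0]],"translation":[[0,0,0.5],[0,0,0.7],[0,0,0.7],[0,0,0.7],[0,0,0.7],[0,0,0.5],[0,0,0.2],[0,0,0]],"gripper":[0,0,0,0,0,0,0,0]}'
```

```text
clock: 55.42
tcp_pos: [0.5037, 0.3467, 0.102]
ee_rot: [-0.007, 1.0, -0.0, -0.0]
wrist_force: [-0.4, 1.2, -5.2]
opening: 0.115
finger_force: 107.4
```

```bash
python3 -m crank '{"delta_rot":[[0,0,0],[0,0,0],[0,0,0],[0,0,0],[0,0,0]],"translation":[[0,0,0.12],[0,0,0.12],[0,0,0.08],[0,0,0],[0,0,0]],"gripper":[0,0,0,0,0]}'
```

```text
clock: 56.05
tcp_pos: [0.5037, 0.3467, 0.0957]
ee_rot: [-0.007, 1.0, 0.0, 0.0]
wrist_force: [-0.1, -0.2, -5.3]
opening: 0.112
finger_force: 107.5
```

```bash
python3 -m crank '{"delta_rot":[[0,0,0],[0,0,0],[0,0,0],[0,0,0]],"translation":[[0,0,0.05],[0,0,0.05],[0,0,0.05],[0,0,0]],"gripper":[0,0,0,0]}'
```

```text
clock: 56.55
tcp_pos: [0.5058, 0.347, 0.0952]
ee_rot: [-0.007, 1.0, 0.001, 0.002]
wrist_force: [-0.9, -2.5, 11.3]
opening: 0.113
finger_force: 109.8
```

```bash
python3 -m crank '{"delta_rot":[[0,0,0],[0,0,0],[0,0,0],[0,0,0],[0,0,0],[0,0,0],[0,0,0],[0,0,0],[0,0,0],[0,0,0],[0,0,0],[0,0,0]],"translation":[[0,0,-0.1],[0,0,0],[0,0,0],[0,0,0],[0,0,-0.4],[0,0,-0.8],[0,0,-1],[0,0,-1],[0,0,-1],[0,0,-1],[0,0,-1],[0,0,0]],"gripper":[0,0.45,0.45,0.45,0.45,0.45,0.45,0.45,0.45,0.45,0.45,0.45]}'
python3 -m crank '{"delta_rot":[[0,0,0.94],[0,0,0.94],[0,0,0.94],[0,0,0.94],[0,0,0.94],[0,0,0.94],[0,0,0.94],[0,0,0.94],[0,0,0.94],[0,0,0.94],[0,0,0.94],[0,0,0.94],[0,0,0.94],[0,0,0.94],[0,0,0.94],[0,0,0.94],[0,0,0]],"translation":[[0,0,0],[0,0,0],[0,0,0],[0,0,0],[0,0,0],[0,0,0],[0,0,0],[0,0,0],[0,0,0],[0,0,0],[0,0,0],[0,0,0],[0,0,0],[0,0,0],[0,0,0],[0,0,0],[0,0,0]],"gripper":[0.5,0.5,0.5,0.5,0.5,0.5,0.5,0.5,0.5,0.5,0.5,0.5,0.5,0.5,0.5,0.5,0.5]}' 40
python3 -c "
from h import *
mv(.3615,.349,.09,0.8)
"
```

```text
clock: 58.05
tcp_pos: [0.5048, 0.3475, 0.2216]
ee_rot: [-0.007, 1.0, 0.001, 0.002]
wrist_force: [0.0, -0.8, -1.0]
opening: 0.449
finger_force: 0.0
clock: 60.18
tcp_pos: [0.5033, 0.3466, 0.2183]
ee_rot: [0.703, 0.711, -0.0, 0.0]
wrist_force: [0.1, -0.4, 0.5]
opening: 0.504
finger_force: 0.0
t 60.17 pos [0.5033 0.3466 0.2183] closing 0.6 q7 -0.5 open 0.5 F [ 0.1 -0.4  0.5] 
 turn [-0.    0.01 -0.03] then shift [ 0.22 -7.09  6.42]
```

Move over the handle, then take the check of the tray and rack (last picture) while descending.

```bash
python3 -m crank '{"delta_rot":[[0,0,0],[0,0,0],[0,0,0],[0,0,0],[0,0,0],[0,0,0],[0,0,0],[0,0,0],[0,0,0],[0,0,0]],"translation":[[0.03,-0.89,0],[0.03,-0.89,0],[0.03,-0.89,0],[0.03,-0.89,0],[0.03,-0.89,0],[0.03,-0.89,0],[0.03,-0.89,0],[0.03,-0.89,0],[0,0,0],[0,0,0]],"gripper":[0.5,0.5,0.5,0.5,0.5,0.5,0.5,0.5,0.5,0.5]}'
python3 -c "
from pair import *
c=grab_frame('scene');save(c,'f.png',(170,130,530,400),2.1)
mv(.3615,.349,.09,0.8)
"
```

```text
clock: 61.42
tcp_pos: [0.3617, 0.3501, 0.2189]
ee_rot: [0.704, 0.711, 0.0, 0.0]
wrist_force: [0.2, -1.0, 0.8]
opening: 0.499
finger_force: 0.0
t 61.48 pos [0.3619 0.35   0.2189] closing 0.5 q7 -0.72 open 0.5 F [0.8 0.5 0.1] 
 turn [ 0.01 -0.   -0.04] then shift [-0.05 -0.02  6.44]
```

View pics/f.png

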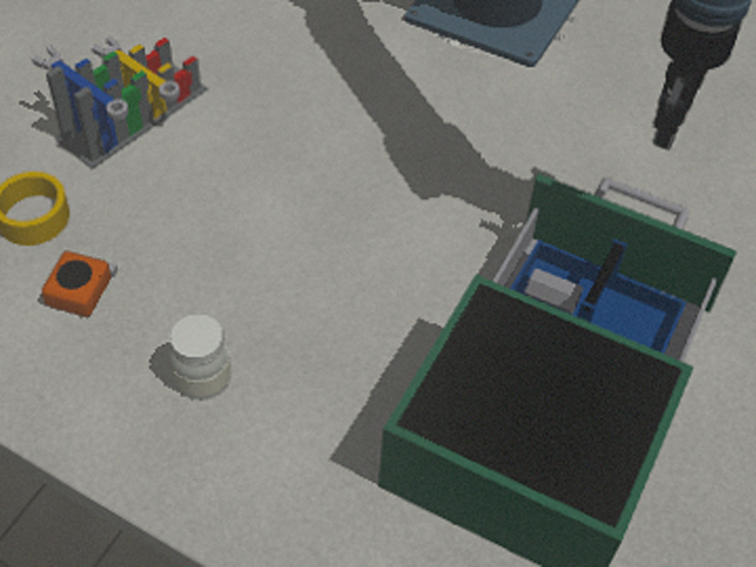

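The tray stands flat in the drawer with the coupling in it, spanners still seated. Grip the handle.

```bash
python3 -m crank '{"delta_rot":[[0,0,-0.04],[0,0,0],[0,0,0],[0,0,0],[0,0,0],[0,0,0],[0,0,0],[0,0,0],[0,0,0],[0,0,0],[0,0,0],[0,0,0]],"translation":[[0,0,1],[0,0,1],[0,0,1],[0,0,1],[0,0,1],[0,0,1],[0,0,0.4],[0,0,0],[0,0,0],[0,0,0],[0,0,0],[0,0,0]],"gripper":[0.5,0.5,0.5,0.5,0.5,0.5,0.5,0.5,0,0,0,0]}' 40
python3 -m crank '{"delta_rot":[[0,0,0],[0,0,0],[0,0,0],[0,0,0],[0,0,0],[0,0,0],[0,0,0],[0,0,0],[0,0,0],[0,0,0],[0,0,0],[0,0,0],[0,0,0],[0,0,0],[0,0,0],[0,0,0],[0,0,0],[0,0,0]],"translation":[[0,0.2,0],[0,0.4,0],[0,0.5,0],[0,0.5,0],[0,0.5,0],[0,0.5,0],[0,0.5,0],[0,0.5,0],[0,0.5,0],[0,0.5,0],[0,0.5,0],[0,0.5,0],[0,0.5,0],[0,0.5,0],[0,0.5,0],[0,0.5,0],[0,0.4,0],[0,0,0]],"gripper":[0,0,0,0,0,0,0,0,0,0,0,0,0,0,0,0,0,0]}'
```

```text
clock: 62.98
tcp_pos: [0.3617, 0.3505, 0.0915]
ee_rot: [0.702, 0.712, 0.001, -0.0]
wrist_force: [0.3, -0.2, 6.9]
opening: 0.123
finger_force: 39.1
clock: 65.22
tcp_pos: [0.5225, 0.3531, 0.0915]
ee_rot: [0.702, 0.712, 0.002, 0.0]
wrist_force: [1.9, 1.5, 5.2]
opening: 0.124
finger_force: 39.9
```

```bash
python3 -m crank '{"delta_rot":[[0,0,0],[0,0,0],[0,0,0],[0,0,0],[0,0,0]],"translation":[[0,0.2,0],[0,0.2,0],[0,0.1,0],[0,0.1,0],[0,0,0]],"gripper":[0,0,0,0,0]}'
```

```text
clock: 65.85
tcp_pos: [0.5299, 0.3532, 0.0915]
ee_rot: [0.702, 0.713, -0.002, -0.002]
wrist_force: [-10.2, -1.4, 15.2]
opening: 0.124
finger_force: 41.0
```

```bash
python3 -m crank '{"delta_rot":[[0,0,0],[0,0,0],[0,0,0]],"translation":[[0,0.1,0],[0,0.1,0],[0,0,0]],"gripper":[0,0,0]}'
```

```text
clock: 66.22
tcp_pos: [0.53, 0.3532, 0.0913]
ee_rot: [0.701, 0.713, -0.005, -0.004]
wrist_force: [-20.3, -3.5, 26.8]
opening: 0.122
finger_force: 42.3
```

```bash
python3 -m crank '{"delta_rot":[[0,0,0],[0,0,0],[0,0,0],[0,0,0],[0,0,0],[0,0,0],[0,0,0],[0,0,0],[0,0,0],[0,0,0],[0,0,0],[0,0,0]],"translation":[[0,0,0],[0,0,0],[0,0,0],[0,-0.2,0],[0,0,-0.5],[0,0,-1],[0,0,-1],[0,0,-1],[0,0,-1],[0,0,-1],[0,0,-1],[0,0,0]],"gripper":[0.5,0.5,0.5,0.5,0.5,0.5,0.5,0.5,0.5,0.5,0.5,0.5]}'
python3 -c "
from h import *
t=grab_frame('top');c=grab_frame('scene')
for n,z in(('drawer_handle',.095),('spanner_yellow',.071),('spanner_blue',.103)):
  for f in(t,c):print(n,[(round(r['p'],2),np.round(r['at']),np.round(ray(f,r['at'],z)[:2],3)) for r in spot_point(n,f)[:2]])
cv2.imwrite('pics/z.png',np.hstack([cv2.resize(t['image'][220:350,60:240],None,fx=2.2,fy=2.2),cv2.resize(t['image'][220:350,420:550],None,fx=2.2,fy=2.2)])[:,:,::-1])
"
```

```text
clock: 67.72
tcp_pos: [0.5342, 0.3531, 0.2228]
ee_rot: [0.702, 0.712, 0.002, 0.0]
wrist_force: [0.1, 0.2, 0.3]
opening: 0.498
finger_force: 0.0
drawer_handle [(0.82, array([151., 277.]), array([0.529, 0.357])), (0.44, array([475., 194.]), array([ 0.685, -0.319]))]
drawer_handle [(0.64, array([455., 271.]), array([0.531, 0.354])), (0.6, array([266., 308.]), array([0.839, 0.028]))]
spanner_yellow [(0.64, array([490., 299.]), array([ 0.467, -0.338]))]
spanner_yellow [(0.55, array([240., 159.]), array([ 0.444, -0.337]))]
spanner_blue [(0.82, array([500., 258.]), array([ 0.548, -0.357]))]
spanner_blue [(0.72, array([210., 174.]), array([ 0.563, -0.349]))]
```

```bash
python3 -c "
from workcell import *
print(hand_in())"
```

```text
the job is handed in; nothing more can be done
None
```

The job is handed in: the yellow and blue spanners lie in their own notches, the steel coupling rides in the tray inside the fully shut drawer, and the bystanders were left alone (red and green spanners and the brass coupling were not on the bench); the hand-in gave no verdict.

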